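Put the dial controller away and turn it off

ROBOT

A 6-joint arm with a two-finger parallel gripper is mounted at the origin on a cart in front of the work surface, level with it; the furniture and walls round the work are solid. World frame = base frame: x ahead of the robot, y to its left, z up, the work surface at z = 0. Lengths are in m, angles in degrees, forces in N, time in s.
With the tool pointing down it reaches from about 0.375 to 0.925 m from the base axis. Payload 5.7 kg.
Tool frame: the origin (TCP) lies between the finger pads; the fingertips stand 22 mm ahead of it and the grasp point (between the pads) lies 3 mm ahead of it (ctrl.tcp_to_tips is the distance from the TCP to the fingertips, in m); z points along the fingers, y is the line along which they close (so a half turn about z gives the same grasp; the last joint's range is limited). The gripper opens to 85 mm and grips with 20 to 120 N. Pads are 22 mm wide; open, the fingers measure 114 mm over their backs; the gripper's body (76 mm by 85 mm) begins 54 mm behind the grasp point. The pads swing forward as they close: fully open they stand 13 mm farther back than shut.
Start: joints at [60.957, 20.558, 86.54, -0, 72.909, -6.595], TCP at [0.229, 0.555, 0.214] pointing down, gripper open.
Joint ranges: [-170.27, 170.27], [-57.76, 135], [12.27, 136.19], [-55.21, 235.2], [11.17, 155.16], [-170.74, 170.74]. Speed limits (degrees/s): [136.94, 136.94, 180, 180, 180, 180].

INTERFACE

Orientations are given as a 3x3 rotation matrix whose columns are the frame's x, y, z axes.
In Python, from workcell import monitor, read_camera, camera_info, job_done, ctrl gives the robot as it stands.
- The arm moves only by the tool step_arm, never from a script. Its argument "increments" is a list of rows, each a list of 5 numbers: the shift along the tool's x, y, z in m, then the turn about the tool's z in rad, then the gripper command: -1 is shut, 1 is fully open, values between are in proportion. In form: [[tx, ty, tz, twist, fingers], ...]. A call has exactly 5 rows; each row is the pose to reach, as a shift and turn from the pose commanded when the call began, along the tool's axes at that moment; what a row does not reach only later rows make up. A row lasts 1/12 s, in which the tool goes at most 41.7 mm and 7.16 degrees, less where a joint would pass 70% of its speed; a pose out of reach is approached as far as the arm can. A call with a gripper value outside its range is refused whole. The fingers move at their own pace and stop on an object; "force" is the grip in N (left out, the last holds). Time passes only in rows, so rows that repeat a pose let the fingers close, or fill a call up. It gives the time, the measured TCP pose, the force, the opening and the grip force at its end, in the units of the state.
- monitor.state(): the state, without advancing time (a new reading comes with each control period).
- read_camera(name): name is "side" or "top"; returns (picture, depth): 480x640x3 uint8, red, green, blue; 480x640 float32, m along the optical axis (not along the pixel's ray), 0 where there is no reading.
- camera_info(name): a dict with "mtx" (3x3 intrinsics, pixels), "R" (3x3) and "t" (3): a world point X has camera coordinates R X + t. Camera axes: x right, y down, z forward; pixel columns grow to the right and rows downward; lengths in m; the calibration is good to about 2 mm. A picture is of the moment at which its call begins. camera_info takes no time and is no camera call.
- job_done(): hands the job in; it is judged then, once.
The state is a dict: "time_s": time; "qpos": joint angles; "joint_vel": joint speeds; "joint_torque": joint torques, N m; "position": TCP position; "tool_rot": TCP orientation; "contact_force": force on the tool from outside, world axes, zero at the start; "moment": the same for the moment, N m; "width": finger opening in m; "grasp_force": force on a finger pad.
Only numpy, scipy, OpenCV 4.12 (cv2) and the standard library are available. Lean on these libraries where they do the work, as an engineer would, in place of code of your own. Each camera call takes 0.05 s, during which the arm holds its last target. There are 200 camera calls.

TASK

One of the two dial controllers was left lying on the worktop, switched on. Put it into the free bay of the double cradle, flat and fully home (either way round), let go of it there, and then turn its dial anticlockwise all the way to the off stop. Leave the other controller, its dial and the bottles, dish and marker as they are.

Things in the scene. Friction and masses are not known exactly. Their poses are not given: they have to be found in the camera images.
- controller: the controller to put away, lying loose on the worktop at the start: white box 120 (x) x 50 (y) x 44 mm high, black knob centred on its top, 72 to 73 mm high in all, about 0.25 kg; origin at the centre of the underside, x along its length, z up. Its knob takes several grasps to turn off; on the bare worktop it tends to turn along with the knob
- dial (a joint): knob angle of controller, rad: 0 = off, at the anticlockwise end stop (the knob's white pointer line then points along the box's -x, at the long tick); grows as the knob is turned clockwise seen from above, up to 4.7 rad at the other end stop; about 0.1 N m of friction, stays where it is left. It starts 2.4 to 4.2 rad from off
- dial_grip (a point): point on the knob axis of controller, 63 mm above the box's underside, at the height to grip. It turns with the knob: x along the knob's grip bar, -x towards the pointer. The bar is 40 mm long, 14 mm wide and stands 21 mm above a 41 mm skirt disc that is 7 mm high; bar top 10 mm above this point
- controller_parked: the other, identical controller, loose, standing home in one of the two bays, off; not to be disturbed: white box 120 (x) x 50 (y) x 44 mm high, black knob centred on its top, 72 to 73 mm high in all, about 0.25 kg; origin at the centre of the underside, x along its length, z up
- dial_parked (a joint): knob angle of controller_parked, rad: 0 = off, at the anticlockwise end stop (the knob's white pointer line then points along the box's -x, at the long tick); grows as the knob is turned clockwise seen from above, up to 4.7 rad at the other end stop; about 0.1 N m of friction, stays where it is left. It starts at 0
- cradle: grey double cradle, fixed, base 150 (x) x 196 (y) x 8 mm; origin at the centre of its underside; two bays 120 mm apart along its y, their length along x. Each takes a controller with 2.5 mm to spare on every side, between low cheeks that flare outwards and end 21 mm above the worktop; long sides open over the middle 70 mm for the fingers
- bay_0 (a point): centre of the floor of the bay on the cradle's +y side, 8 mm above the worktop; axes as the cradle. Either this bay or the other is occupied at the start
- bay_1 (a point): centre of the floor of the bay on the cradle's -y side, 8 mm above the worktop; axes as the cradle
- wash_bottle: blue bottle, 51 mm across, 105 mm high, bystander; origin at the centre of the underside
- squeeze: white squeeze bottle, 43 mm across, 125 mm high, bystander; origin at the centre of the underside
- petri: petri dish, 91 mm across, 15 mm high, bystander; origin at the centre of the underside
- marker: lying pen marker, 134 mm long, 13 mm thick, bystander; origin at the centre of the underside
There are look-alikes about, which are no part of the job. What is shaped like the controller but green is not meant.

How it is judged:
By the outcome, as a careful person would: the job done as asked, in the order asked, and still so for the second after the job is handed in, with the robot touching nothing.
It also fails if it takes over 72 s, if anything falls off the work surface, if the arm or the gripper's body presses on something with over 40 N, if the wrist force passes 120 N, or if a joint passes its speed limit or range.

## Working session

There is one attempt and no reset: what is moved stays moved. The work goes in short steps, Python scripts to look and compute and a tool call to move; the robot and the scene stay as the last step left them, time stands still between calls to the robot, and variables do not carry over. Pictures are saved under pics/ and viewed, at most 13 in all, crops included, and the job is handed in when it is done.

Besides the shell and the picture viewer there is one more tool, called after "Request:" by a JSON object that holds its "name" and its "arguments". step_arm: Moves the arm, as the interface text tells. Its arguments: {"type":"object","properties":{"increments":{"type":"array"},"force":{"type":"number"}},"required":["increments"]}

```bash
mkdir -p pics; ls; cat > h.py <<'E'
import numpy as np, cv2
from workcell import monitor, read_camera, camera_info, job_done, ctrl
def snap(cam,name=None):
    p,d=read_camera(cam)
    if name: cv2.imwrite('pics/'+name,cv2.cvtColor(p,cv2.COLOR_RGB2BGR))
    return p,d
def cast(cam,uv,z):
    c=camera_info(cam);R=np.array(c['R']);t=np.array(c['t']);K=np.array(c['mtx'])
    uv=np.atleast_2d(uv).astype(float)
    r=np.c_[uv,np.ones(len(uv))]@np.linalg.inv(K).T@R
    o=-R.T@t
    return o+r*((z-o[2])/r[:,2:3])
def proj(cam,X):
    c=camera_info(cam);q=np.array(c['R'])@np.array(X)+np.array(c['t']);q=np.array(c['mtx'])@q;return q[:2]/q[2]
E
python3 - <<'E'
from h import *
for c in('top','side'):
    p,d=snap(c,c+'0.png'); np.savez(c+'0.npz',p=p,d=d)
    i=camera_info(c); print(c,np.round(i['mtx'],1).tolist(),np.round(-np.array(i['R']).T@i['t'],3),np.round(i['R'],2).tolist())
s=monitor.state();print(s['time_s'],s['tool_rot'],s['width'],ctrl.tcp_to_tips)
E
```

```text
pics
top [[616.0, 0.0, 323.5], [0.0, 616.0, 243.0], [0.0, 0.0, 1.0]] [0.413 0.171 1.291] [[0.0, -1.0, -0.01], [-0.99, -0.0, -0.12], [0.12, 0.01, -0.99]]
side [[549.5, 0.0, 327.9], [0.0, 549.5, 242.7], [0.0, 0.0, 1.0]] [0.552 1.188 0.732] [[-1.0, 0.02, -0.02], [0.02, 0.53, -0.85], [-0.0, -0.85, -0.53]]
0.1 [[-9.24232854e-01  3.81828439e-01 -8.21324131e-04]
 [ 3.81829273e-01  9.24231687e-01 -1.48140322e-03]
 [ 1.93451906e-04 -1.68276713e-03 -9.99998565e-01]] 0.08517947117170932 0.022
```

View pics/top0.png

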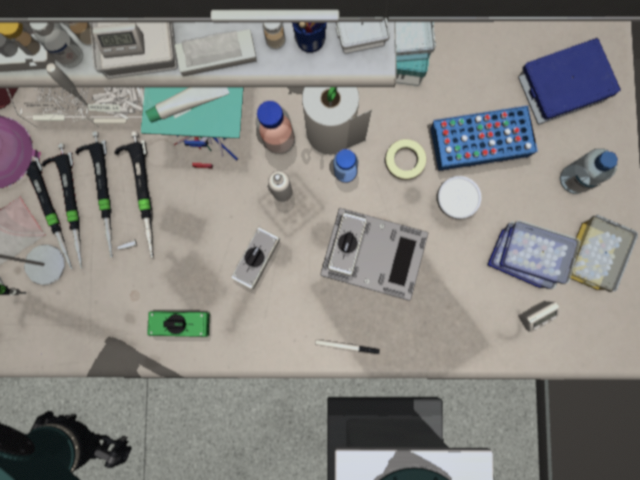

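View pics/side0.png

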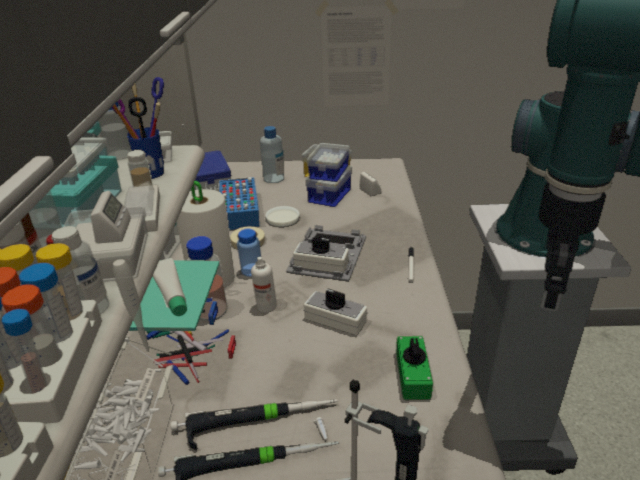

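Top view: the loose white controller is at (256,258). The parked one is at (346,243) in the cradle's left bay, and the free bay is at (403,260). Possible confusions are the green look-alike (178,323), which is ruled out by colour, and the parked one, ruled out because it is in the cradle. I choose (256,258) and check it in a crop while measuring.

```bash
cat >> h.py <<'E'
def cloud(cam,d):
    c=camera_info(cam);R=np.array(c['R']);t=np.array(c['t']);K=np.array(c['mtx'])
    v,u=np.mgrid[:480,:640];P=np.stack([u,v,np.ones_like(u)],-1)@np.linalg.inv(K).T*d[...,None]
    return (P-t)@R
def rect(mask,cam,z):
    "min-area rect of biggest contour, cast onto plane z: centre, long-axis angle(deg), sizes"
    cs,_=cv2.findContours(mask.astype(np.uint8),cv2.RETR_EXTERNAL,cv2.CHAIN_APPROX_NONE)
    c=max(cs,key=cv2.contourArea)
    X=cast(cam,c[:,0,:],z)[:,:2].astype(np.float32)
    r=cv2.minAreaRect(X*1000);b=cv2.boxPoints(r)
    e=[b[1]-b[0],b[2]-b[1]];e=max(e,key=np.linalg.norm)
    return np.round(np.array(r[0])/1000,4),round(np.degrees(np.arctan2(e[1],e[0]))%180,1),np.round(sorted(r[1]),1)
E
python3 - <<'E'
from h import *
f=np.load('top0.npz');p,d=f['p'],f['d'];P=cloud('top',d);z=P[...,2]
print('table z',np.median(z[280:300,200:230]))
def win(m,u0,v0,u1,v1):
    o=np.zeros_like(m);o[v0:v1,u0:u1]=m[v0:v1,u0:u1];return o
hsv=cv2.cvtColor(p,cv2.COLOR_RGB2HSV)
for n,w in(('loose',(225,222,290,295)),('parked',(322,210,370,280))):
    a=.044 if n=='loose' else .052
    print(n,'top',rect(win((z>a-.012)&(z<.09),*w),'top',a))
    m=win((z>a+.016)&(z<.095),*w);print(' knob z',np.round(np.percentile(z[m],[5,50,95]),4),rect(m,'top',a+.0275))
    m=win((hsv[...,2]<70),*w);print(' dark',rect(m,'top',a+.0275))
m=win((hsv[...,2]<70),380,225,425,295);print('slot',rect(m,'top',.008))
m=win((z>.004),315,200,432,305);print('cradle',rect(m,'top',.008))
a=cv2.resize(p[205:305,220:440],None,fx=3.6,fy=3.6,interpolation=cv2.INTER_CUBIC)
g=np.load('side0.npz')['p'][225:335,280:380];g=cv2.resize(g,None,fx=2.2,fy=2.2,interpolation=cv2.INTER_CUBIC)
g=np.hstack([g,np.zeros((g.shape[0],a.shape[1]-g.shape[1],3),np.uint8)])
g2=cv2.resize(p[205:305,220:440][15:95,10:75],None,fx=3,fy=3,interpolation=cv2.INTER_CUBIC);g[:240,300:300+195]=g2[:240]
cv2.imwrite('pics/crop1.png',np.vstack([a,g[:240]])[...,::-1])
E
```

```text
table z -0.0005835628754055004
loose top (array([0.5367, 0.3229]), np.float32(152.3), array([ 50.6, 119.4]))
 knob z [0.0651 0.0715 0.0753] (array([0.5367, 0.3235]), np.float32(149.2), array([15.1, 39.5]))
 dark (array([0.5337, 0.3211]), np.float32(135.5), array([34.1, 36.4]))
parked top (array([0.5646, 0.1355]), np.float32(164.3), array([ 49.7, 119.8]))
 knob z [0.0754 0.0797 0.0842] (array([0.5648, 0.1355]), np.float32(164.0), array([13.9, 40.6]))
 dark (array([0.5616, 0.136 ]), np.float32(26.7), array([34.7, 34.7]))
slot (array([0.5323, 0.0196]), np.float32(164.4), array([32.7, 95.4]))
cradle (array([0.5473, 0.0779]), np.float32(74.7), array([154.5, 199.2]))
```

View pics/crop1.png

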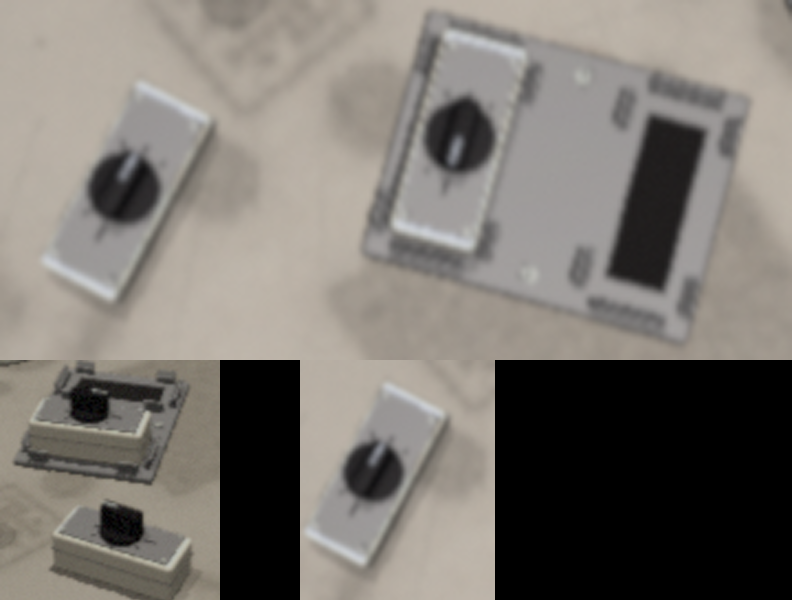

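The crop confirms it: a white box with a black knob, at top (256,258). The pointer points away from the long tick, so the dial is at about π. The free bay is empty. Now I approach above the loose one.

Request:
{"name": "step_arm", "arguments": {"increments": [[-0.0373,-0.0097,0,0.0185,1],[-0.0746,-0.0194,0,0.037,1],[-0.1119,-0.0291,0,0.0555,1],[-0.1492,-0.0388,0,0.074,1],[-0.1865,-0.0485,0,0.0925,1]], "force": 40}}

```text
time_s: 0.52
position: [0.3838, 0.4371, 0.2141]
tool_rot: [[-0.885, 0.466, -0.001], [0.466, 0.885, -0.001], [0.0, -0.001, -1.0]]
contact_force: [0.4, -1.4, -0.4]
width: 0.0848
grasp_force: 0.0
```

```bash
cat >> h.py <<'E'
def plan(x,y,z,yaw):
    "remaining increment in tool axes to TCP (x,y,z) with tool x at yaw deg"
    s=monitor.state();R=np.array(s['tool_rot']);dp=R.T@(np.array([x,y,z])-s['position'])
    y0=np.degrees(np.arctan2(R[1,0],R[0,0]));tw=-((yaw-y0+180)%360-180)
    print('t',round(s['time_s'],2),'pos',np.round(s['position'],4),'yaw',round(y0,2),'q',np.round(s['qpos'],1),'F',np.round(s['contact_force'],1),'M',np.round(s['moment'],2),'w',round(s['width'],4),'g',s['grasp_force'])
    print('inc',np.round(dp,4),'twist',round(np.radians(tw),4))
E
python3 -c "
from h import *
plan(.5367,.3229,.15,152.3)"
```

```text
t 0.52 pos [0.3838 0.4371 0.2141] yaw 152.23 q [ 41.9  19.1  88.8  -0.   72.1 -20.3] F [ 0.4 -1.4 -0.4] M [0.04 0.03 0.05] w 0.0848 g 0.0
inc [-0.1885 -0.0297  0.0641] twist -0.0012
```

Request:
{"name": "step_arm", "arguments": {"increments": [[-0.038,-0.006,0.01,0,1],[-0.076,-0.012,0.025,0,1],[-0.114,-0.018,0.04,0,1],[-0.152,-0.024,0.055,0,1],[-0.1885,-0.0297,0.064,0,1]]}}

```text
time_s: 0.93
position: [0.5363, 0.3224, 0.1484]
tool_rot: [[-0.885, 0.466, -0.002], [0.466, 0.885, -0.001], [0.002, -0.002, -1.0]]
contact_force: [-0.1, -0.1, 0.2]
width: 0.0854
grasp_force: 0.0
```

```bash
python3 -c "
from h import *
plan(.5367,.3229,.037,152.3)
p,d=snap('side','side1.png')
p,d=snap('top');
cv2.imwrite('pics/m1.png',np.hstack([cv2.resize(cv2.imread('pics/side1.png')[180:360,240:420],None,fx=2.2,fy=2.2),cv2.resize(p[190:310,200:320,::-1],None,fx=3.3,fy=3.3)]))
"
```

```text
t 0.93 pos [0.5363 0.3224 0.1484] yaw 152.23 q [ 24.7  26.3  87.3  -0.   66.5 -37.5] F [-0.1 -0.1  0.2] M [ 0.03 -0.01 -0.01] w 0.0854 g 0.0
inc [-0.0002  0.0009  0.1114] twist -0.0011
```

View pics/m1.png

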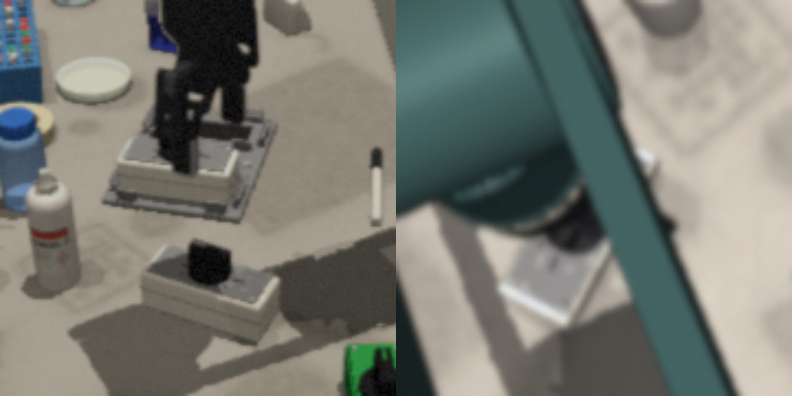

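Side crop: the open fingers hang above the loose controller (about (210,290) in the crop), with the squeeze bottle well clear. Next I descend and close.

Request:
{"name": "step_arm", "arguments": {"increments": [[0,0.001,0.026,0,1],[0,0.001,0.052,0,1],[0,0.001,0.078,0,1],[0,0.001,0.1,0,1],[0,0.001,0.111,0,1]]}}

```text
time_s: 1.45
position: [0.5338, 0.3248, 0.0366]
tool_rot: [[-0.885, 0.465, -0.004], [0.465, 0.885, -0.002], [0.003, -0.004, -1.0]]
contact_force: [-0.0, 0.1, 0.1]
width: 0.0853
grasp_force: 0.0
```

Request:
{"name": "step_arm", "arguments": {"increments": [[0,0,0,0,0.5],[0,0,0,0,0.3],[0,0,0,0,0.1],[0,0,0,0,-0.1],[0,0,0,0,-0.3]], "force": 40}}

```text
time_s: 1.87
position: [0.5374, 0.3259, 0.041]
tool_rot: [[-0.885, 0.466, 0.002], [0.466, 0.885, 0.001], [-0.002, 0.002, -1.0]]
contact_force: [0.8, -0.5, 0.1]
width: 0.0303
grasp_force: 0.0
```

Request:
{"name": "step_arm", "arguments": {"increments": [[0,0,0,0,-1],[0,0,0,0,-1],[0,0,0,0,-1],[0,0,0,0,-1],[0,0,0,0,-1]]}}

```text
time_s: 2.28
position: [0.5369, 0.3255, 0.0404]
tool_rot: [[-0.885, 0.466, 0.001], [0.466, 0.885, 0.001], [-0.001, 0.001, -1.0]]
contact_force: [-0.9, -0.9, 5.9]
width: 0.0127
grasp_force: 42.4
```

```bash
python3 -c "
from h import *
plan(.5367,.3229,.037,152.3)
p,d=snap('side')
q,d=snap('top');
cv2.imwrite('pics/m2.png',np.hstack([cv2.resize(p[210:360,260:410,::-1],None,fx=2.64,fy=2.64),cv2.resize(q[190:310,200:320,::-1],None,fx=3.3,fy=3.3)]))
"
```

```text
t 2.28 pos [0.5369 0.3255 0.0404] yaw 152.24 q [ 24.9  33.6  92.3   0.   54.  -37.3] F [-0.9 -0.9  5.9] M [-0.02  0.19 -0.04] w 0.0127 g 42.42478430271149
inc [-0.0011 -0.0024  0.0034] twist -0.001
```

View pics/m2.png

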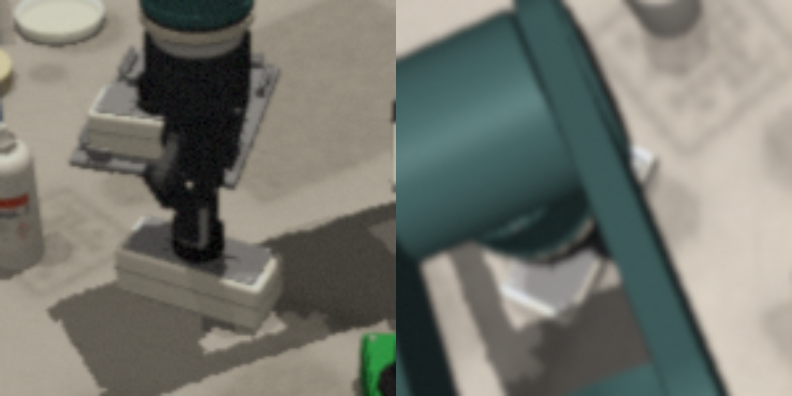

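```bash
python3 -c "
from h import *
y=np.array([.466,.885,0])
for P,w in (((.5363,.3224,.1484),.048),((.5369,.3255,.0404),.01)):
  for s in(1,-1):
    for dz in (0,-.022): print(P,s,dz,proj('side',np.array(P)+[0,0,dz]+s*w*y).round(1))
print('knobtop',proj('side',[.5367,.3229,.0725]).round(1),'boxcorner base',[proj('side',np.array([.5367,.3229,z])+a*np.array([-.885,.466,0])*.06+b*.025*y).round(1).tolist() for z in (0,.044) for a in(1,-1) for b in (1,)])
s=np.load('side0.npz');P=cloud('side',s['d']);print(P[298,335],P[310,320],P[330,400])
p,d=snap('side');P=cloud('side',d)
for v in (270,285,295,303,308): print(v,P[v,334].round(4), p[v,334])
print(ctrl.__dict__ if hasattr(ctrl,'__dict__') else dir(ctrl))
"
```

```text
(0.5363, 0.3224, 0.1484) 1 0 [323.6 272.3]
(0.5363, 0.3224, 0.1484) 1 -0.022 [323.8 282. ]
(0.5363, 0.3224, 0.1484) -1 0 [345.9 246.8]
(0.5363, 0.3224, 0.1484) -1 -0.022 [346.  256.1]
(0.5369, 0.3255, 0.0404) 1 0 [333.3 307.7]
(0.5369, 0.3255, 0.0404) 1 -0.022 [333.5 316.2]
(0.5369, 0.3255, 0.0404) -1 0 [337.7 302. ]
(0.5369, 0.3255, 0.0404) -1 -0.022 [337.8 310.5]
knobtop [335.4 291.2] boxcorner base [[357.6, 335.6], [304.2, 318.5], [357.8, 318.3], [303.3, 301.5]]
[0.53795714 0.33811275 0.06743915] [0.56810827 0.33482654 0.03566562] [0.41073654 0.36300859 0.00295758]
270 [0.5393 0.3521 0.1441] [17 16 19]
285 [0.5396 0.3479 0.1063] [25 23 22]
295 [0.5399 0.3449 0.0801] [14 17 15]
303 [0.54   0.3332 0.0512] [39 38 38]
308 [0.5403 0.3454 0.0485] [16 17 12]
{}
```

The side crop (210,250) shows the fingers holding the knob bar: the real tips sit about 33 mm higher than the reported frame suggests. The grip on the bar is square and central, so I'll carry the controller by the knob and use this observed height as reference (TCP 0.040 means knob grip on the worktop). Lifting now.

Request:
{"name": "step_arm", "arguments": {"increments": [[0,0,-0.002,0,-1],[0,0,-0.012,0,-1],[0,0,-0.03,0,-1],[0,0,-0.05,0,-1],[0,0,-0.07,0,-1]], "force": 60}}

```text
time_s: 2.85
position: [0.5357, 0.3249, 0.11]
tool_rot: [[-0.885, 0.466, -0.002], [0.466, 0.885, -0.001], [0.001, -0.002, -1.0]]
contact_force: [0.4, -0.4, -2.1]
width: 0.0122
grasp_force: 62.0
```

```bash
python3 -c "
from h import *
plan(.5323,.0196,.11,164.4)
p,d=snap('side')
q,d=snap('top');
cv2.imwrite('pics/m3.png',np.hstack([cv2.resize(p[210:360,260:410,::-1],None,fx=2.64,fy=2.64),cv2.resize(q[190:310,200:320,::-1],None,fx=3.3,fy=3.3)]))
"
```

```text
t 2.85 pos [0.5357 0.3249 0.11  ] yaw 152.25 q [ 24.9  28.7  89.3  -0.   62.  -37.3] F [ 0.4 -0.4 -2.1] M [0.01 0.03 0.02] w 0.0122 g 61.95968270301819
inc [-0.1392 -0.2718  0.0003] twist -0.212
```

View pics/m3.png

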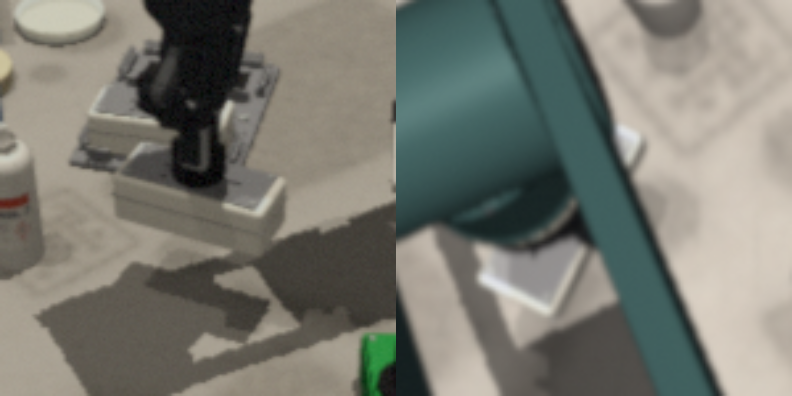

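The controller hangs level from the knob (side crop (200,200)), and the load reads about 2.1 N. I carry it higher, over the parked one, to the free bay.

Request:
{"name": "step_arm", "arguments": {"increments": [[-0.007,-0.014,-0.02,0,-1],[-0.02,-0.04,-0.04,0,-1],[-0.036,-0.07,-0.05,0,-1],[-0.053,-0.103,-0.05,0,-1],[-0.07,-0.136,-0.05,0,-1]]}}

```text
time_s: 3.37
position: [0.5348, 0.1712, 0.1595]
tool_rot: [[-0.886, 0.464, 0.001], [0.464, 0.886, -0.0], [-0.001, 0.0, -1.0]]
contact_force: [0.3, -0.4, -3.6]
width: 0.0124
grasp_force: 62.0
```

Request:
{"name": "step_arm", "arguments": {"increments": [[-0.016,-0.031,0,-0.05,-1],[-0.032,-0.062,0,-0.1,-1],[-0.048,-0.093,0,-0.15,-1],[-0.06,-0.117,0,-0.19,-1],[-0.0692,-0.1358,0,-0.212,-1]]}}

```text
time_s: 3.78
position: [0.532, 0.0176, 0.1585]
tool_rot: [[-0.963, 0.268, -0.002], [0.268, 0.963, -0.001], [0.002, -0.001, -1.0]]
contact_force: [0.2, -0.1, -2.7]
width: 0.0124
grasp_force: 62.0
```

Request:
{"name": "step_arm", "arguments": {"increments": [[0,0,0.02,0,-1],[0,0,0.04,0,-1],[0,0,0.055,0,-1],[0,0,0.06,0,-1],[0,0,0.06,0,-1]]}}

```text
time_s: 4.2
position: [0.5311, 0.02, 0.0975]
tool_rot: [[-0.963, 0.269, -0.005], [0.269, 0.963, 0.0], [0.004, -0.001, -1.0]]
contact_force: [-0.3, 0.4, -2.2]
width: 0.0124
grasp_force: 61.9
```

```bash
python3 -c "
from h import *
plan(.5323,.0196,.08,164.4)
p,d=snap('side');np.savez('s4.npz',p=p,d=d)
q,e=snap('top');np.savez('t4.npz',p=q,d=e)
cv2.imwrite('pics/m4.png',np.hstack([cv2.resize(p[180:300,260:380,::-1],None,fx=3.3,fy=3.3),cv2.resize(q[200:320,320:440,::-1],None,fx=3.3,fy=3.3)]))
"
```

```text
t 4.2 pos [0.5311 0.02   0.0975] yaw 164.39 q [ -5.3  23.1 102.2  -0.   55.  -79.7] F [-0.3  0.4 -2.2] M [ 0.  0. -0.] w 0.0124 g 61.91742181777954
inc [-0.0014 -0.0001  0.0175] twist -0.0002
```

View pics/m4.png

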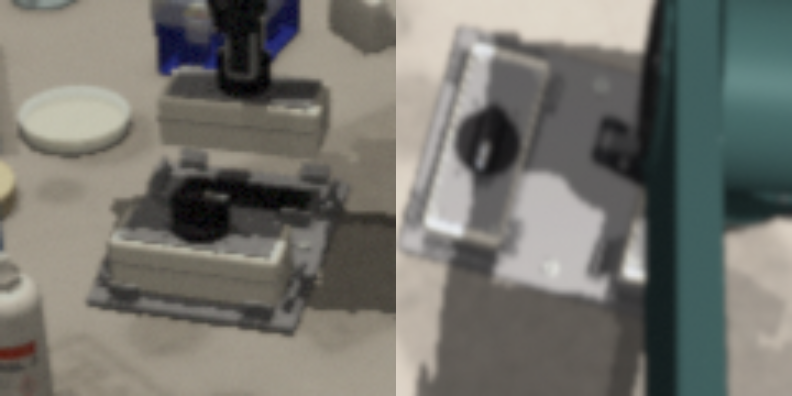

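```bash
cat >> h.py <<'E'
def face(cam,d,box,z0,z1):
    "line fit (robust) of a vertical face: yaw, extents along yaw-164.4 axis, normal offset"
    P=cloud(cam,d)[box[1]:box[3],box[0]:box[2]];m=(P[...,2]>z0)&(P[...,2]<z1);Q=P[m]
    vx,vy,x0,y0=cv2.fitLine(Q[:,:2].astype(np.float32),cv2.DIST_HUBER,0,1e-4,1e-4).ravel()
    return np.degrees(np.arctan2(vy,vx))%180,Q
E
python3 - <<'E'
from h import *
f=np.load('s4.npz');p,d=f['p'],f['d'];P=cloud('side',d)
a=np.radians(164.4);ax=np.array([np.cos(a),np.sin(a)]);n=np.array([np.sin(a),-np.cos(a)]) # n = +y-ish
V=p.max(2)
for nm,box,zt in(('held',(302,190,366,230),.057),('parked',(285,225,352,275),.008)):
    sub=np.zeros((480,640),bool);sub[box[1]:box[3],box[0]:box[2]]=1
    print(nm,'z range',np.percentile(P[sub&(V>110)][:,2],[5,25,50,75,95]).round(4))
    m=sub&(P[...,2]>zt+.008)&(P[...,2]<zt+.036)&(V>60)
    Q=P[m][:,:2];s=Q@ax;t=Q@n
    k=abs(t-np.median(t))<.008;c=np.polyfit(s[k],t[k],1)
    print(k.sum(),'dyaw from 164.4',np.degrees(np.arctan(-c[0])).round(2),'s ext',np.percentile(s[k],[0.5,1,99,99.5]).round(4),'mid',((np.percentile(s[k],1)+np.percentile(s[k],99))/2).round(4),'face t',np.median(t[k]).round(4))
print('bay s,t from top:',np.array([.5323,.0196])@ax,np.array([.5323,.0196])@n,'parked top:',np.array([.5647,.1355])@ax,np.array([.5647,.1355])@n,'tcp',np.array([.5311,.02])@ax,np.array([.5311,.02])@n)
# side slot
hs=np.zeros((480,640),bool);hs[225:250,300:372]=1
E
```

```text
held z range [-0.0031 -0.0014  0.      0.0137  0.0985]
489 dyaw from 164.4 1.81 s ext [-0.5653 -0.5648 -0.4478 -0.4476] mid -0.5063 face t 0.1875
parked z range [-0.0026 -0.0004  0.0026  0.0448  0.0518]
544 dyaw from 164.4 0.01 s ext [-0.5766 -0.5744 -0.4437 -0.4421] mid -0.5091 face t 0.3081
bay s,t from top: -0.5074206058223342 0.16202400682274007 parked top: -0.5074592657772691 0.28236755050252327 tcp -0.5061572428139309 0.1620865680647208
```

Request:
{"name": "step_arm", "arguments": {"increments": [[-0.001,0,0.01,0.033,-1],[-0.001,0,0.02,0.033,-1],[-0.001,0,0.028,0.033,-1],[-0.001,0,0.03,0.033,-1],[-0.001,0,0.03,0.033,-1]]}}

```text
time_s: 4.72
position: [0.5333, 0.0198, 0.0689]
tool_rot: [[-0.954, 0.3, -0.002], [0.3, 0.954, 0.0], [0.002, -0.0, -1.0]]
contact_force: [0.2, -0.8, -3.4]
width: 0.0125
grasp_force: 61.9
```

```bash
cat > meas.py <<'E'
from h import *
import sys
zt=float(sys.argv[1]);b=list(map(int,sys.argv[2:6]))
plan(.5323,.0196,.05,162.5)
p,d=snap('side');P=cloud('side',d);np.savez('s5.npz',p=p,d=d)
a=np.radians(164.4);ax=np.array([np.cos(a),np.sin(a)]);n=np.array([np.sin(a),-np.cos(a)])
m=np.zeros((480,640),bool);m[b[1]:b[3],b[0]:b[2]]=1
m&=(P[...,2]>zt)&(P[...,2]<zt+.018)&(p.max(2)>60);Q=P[m];s=Q[:,:2]@ax;t=Q[:,:2]@n
k=abs(t-.187)<.008;c=np.polyfit(s[k],t[k],1)
print(k.sum(),'dyaw',np.degrees(np.arctan(-c[0])).round(2),'ext',np.percentile(s[k],[1,99]).round(4),'mid',np.percentile(s[k],[1,99]).mean().round(4),'(want -.5074) t',np.median(t[k]).round(4),'(want .1877)')
E
python3 meas.py .047 302 195 366 245
```

```text
t 4.72 pos [0.5333 0.0198 0.0689] yaw 162.55 q [ -5.3  25.5 103.4  -0.   51.2 -77.8] F [ 0.2 -0.8 -3.4] M [ 0.03 -0.02 -0.03] w 0.0125 g 61.94757342338562
inc [ 0.0009 -0.0005  0.0189] twist 0.0008
314 dyaw -0.51 ext [-0.5697 -0.4513] mid -0.5105 (want -.5074) t 0.1877 (want .1877)
```

Request:
{"name": "step_arm", "arguments": {"increments": [[0,0,0,0,-1],[0,0,0,0,-1],[0,0,0,0,-1],[0,0,0,0,-1],[0,0,0,0,-1]]}}

```text
time_s: 5.18
position: [0.5341, 0.0197, 0.0697]
tool_rot: [[-0.954, 0.301, 0.0], [0.301, 0.954, -0.0], [-0.0, -0.0, -1.0]]
contact_force: [0.1, -0.1, -3.3]
width: 0.0123
grasp_force: 61.9
```

```bash
python3 meas.py .047 302 195 366 245; python3 meas.py .047 302 195 366 245
```

```text
t 5.18 pos [0.5341 0.0197 0.0697] yaw 162.51 q [ -5.3  25.4 103.4  -0.   51.2 -77.8] F [ 0.1 -0.1 -3.3] M [-0.03  0.01 -0.04] w 0.0123 g 61.9464898109436
inc [ 0.0017 -0.0006  0.0197] twist 0.0002
298 dyaw -0.42 ext [-0.5687 -0.4521] mid -0.5104 (want -.5074) t 0.1878 (want .1877)
t 5.23 pos [0.5341 0.0196 0.0697] yaw 162.51 q [ -5.3  25.4 103.4  -0.   51.2 -77.8] F [-1.  -0.3 -2.1] M [-0.06  0.02  0.03] w 0.0124 g 61.946858167648315
inc [ 0.0017 -0.0006  0.0197] twist 0.0001
295 dyaw -0.35 ext [-0.5691 -0.4516] mid -0.5103 (want -.5074) t 0.1876 (want .1877)
```

Request:
{"name": "step_arm", "arguments": {"increments": [[0.0017,-0.0002,0.003,-0.006,-1],[0.0017,-0.0002,0.008,-0.006,-1],[0.0017,-0.0002,0.013,-0.006,-1],[0.0017,-0.0002,0.018,-0.006,-1],[0.0017,-0.0002,0.0215,-0.006,-1]]}}

```text
time_s: 5.7
position: [0.5319, 0.0197, 0.0481]
tool_rot: [[-0.956, 0.295, -0.001], [0.295, 0.956, -0.001], [0.001, -0.001, -1.0]]
contact_force: [-14.7, 0.5, 58.3]
width: 0.0122
grasp_force: 70.3
```

Request:
{"name": "step_arm", "arguments": {"increments": [[0,0,0.0,0,-1],[0,0,0.0,0,-1],[0,0,0,0,-1],[0,0,0,0,-1],[0,0,0,0,-1]]}}

```text
time_s: 6.12
position: [0.5319, 0.0198, 0.0485]
tool_rot: [[-0.956, 0.295, -0.001], [0.295, 0.956, -0.0], [0.001, -0.001, -1.0]]
contact_force: [-3.8, -1.9, 9.5]
width: 0.0119
grasp_force: 63.6
```

```bash
python3 meas.py .029 302 195 366 245; python3 -c "
from h import *
p=np.load('s5.npz')['p']
q,e=snap('top')
cv2.imwrite('pics/m6.png',np.hstack([cv2.resize(p[190:290,270:370,::-1],None,fx=4,fy=4,interpolation=cv2.INTER_CUBIC),cv2.resize(q[200:300,340:440,::-1],None,fx=4,fy=4)]))"
```

```text
t 6.12 pos [0.5319 0.0198 0.0485] yaw 162.86 q [ -5.3  27.2 104.5  -0.   48.3 -78.1] F [-3.8 -1.9  9.5] M [-0.03  0.6  -0.03] w 0.0119 g 63.58155012130737
inc [-0.0005 -0.0001 -0.0015] twist 0.0063
317 dyaw -0.16 ext [-0.5665 -0.4497] mid -0.5081 (want -.5074) t 0.1875 (want .1877)
```

View pics/m6.png

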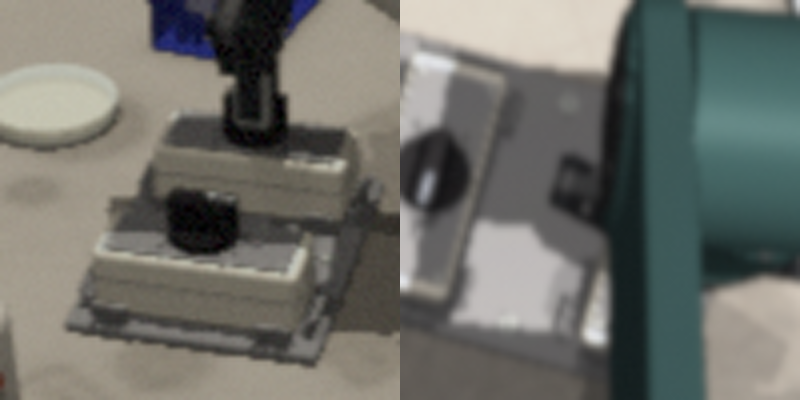

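Side crop: the box sits in the bay level with the parked one ((255,165) against (200,270)), and the TCP height of 0.0485 matches fully home. I release and rise.

Request:
{"name": "step_arm", "arguments": {"increments": [[0,0,0,0,-0.6],[0,0,0,0,-0.2],[0,0,0,0,0.1],[0,0,0,0,0.2],[0,0,0,0,0.2]]}}

```text
time_s: 6.63
position: [0.5324, 0.02, 0.0478]
tool_rot: [[-0.956, 0.295, -0.0], [0.295, 0.956, -0.0], [0.0, -0.0, -1.0]]
contact_force: [0.2, -0.8, -0.8]
width: 0.051
grasp_force: 0.0
```

Request:
{"name": "step_arm", "arguments": {"increments": [[0,0,-0.01,0,0.2],[0,0,-0.03,0,0.2],[0,0,-0.06,0,0.2],[0,0,-0.09,0,0.2],[0,0,-0.1,0,0.2]]}}

```text
time_s: 7.05
position: [0.5349, 0.0199, 0.1526]
tool_rot: [[-0.956, 0.295, 0.006], [0.295, 0.956, -0.001], [-0.006, 0.001, -1.0]]
contact_force: [1.2, 0.1, 1.2]
width: 0.0515
grasp_force: 0.0
```

Request:
{"name": "step_arm", "arguments": {"increments": [[0,0,0,0.12,0.2],[0,0,0,0.24,0.2],[0,0,0,0.36,0.2],[0,0,0,0.48,0.2],[0,0,0,0.6,0.2]]}}

```text
time_s: 7.47
position: [0.5321, 0.02, 0.1482]
tool_rot: [[-0.618, 0.787, -0.0], [0.787, 0.618, -0.0], [-0.0, -0.0, -1.0]]
contact_force: [0.1, 0.6, 0.3]
width: 0.051
grasp_force: 0.0
```

```bash
python3 meas.py .029 302 195 366 245; python3 -c "
from h import *
P=cloud('side',np.load('s5.npz')['d']);p=np.load('s5.npz')['p']
def top(b):
    Q=P[b[1]:b[3],b[0]:b[2]];V=p[b[1]:b[3],b[0]:b[2]].max(2)
    m=(Q[...,2]>.046)&(Q[...,2]<.06)&(V>70);Q=Q[m];A=np.c_[Q[:,:2]-Q[:,:2].mean(0),np.ones(len(Q))];c=np.linalg.lstsq(A,Q[:,2],rcond=None)[0];print('top plane tilt deg',np.degrees(c[:2]).round(2),'z',c[2].round(4),len(Q))
top((302,205,366,235));top((285,235,352,262))
cv2.imwrite('pics/m7.png',cv2.resize(p[190:290,260:380,::-1],None,fx=5,fy=5,interpolation=cv2.INTER_CUBIC))"
```

```text
t 7.47 pos [0.5321 0.02   0.1482] yaw 128.13 q [ -5.3  19.2  99.4  -0.   61.4 -43.4] F [0.1 0.6 0.3] M [-0.01  0.   -0.01] w 0.051 g 0.0
inc [-0.0004 -0.0001  0.0982] twist -0.5998
314 dyaw 0.29 ext [-0.5671 -0.4498] mid -0.5084 (want -.5074) t 0.1872 (want .1877)
top plane tilt deg [-0.3  -2.87] z 0.05 277
top plane tilt deg [-0.13 -1.52] z 0.0501 379
```

View pics/m7.png

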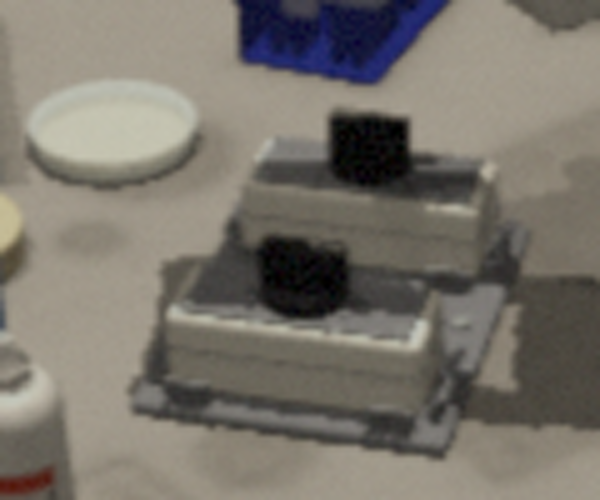

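The released controller sits flat at the same height as the parked one (top plane 0.050 for both). I turn the gripper half round to get the full anticlockwise range from the wrist.

Request:
{"name": "step_arm", "arguments": {"increments": [[0,0,0,0.122,0.2],[0,0,0,0.244,0.2],[0,0,0,0.366,0.2],[0,0,0,0.488,0.2],[0,0,0,0.61,0.2]]}}

```text
time_s: 7.93
position: [0.5322, 0.02, 0.1481]
tool_rot: [[-0.058, 0.998, -0.0], [0.998, 0.058, -0.0], [-0.0, -0.0, -1.0]]
contact_force: [-0.6, -0.7, -0.3]
width: 0.0513
grasp_force: 0.0
```

Request:
{"name": "step_arm", "arguments": {"increments": [[0,0,0,0.122,0.2],[0,0,0,0.244,0.2],[0,0,0,0.366,0.2],[0,0,0,0.488,0.2],[0,0,0,0.61,0.2]]}}

```text
time_s: 8.35
position: [0.5322, 0.02, 0.1481]
tool_rot: [[0.524, 0.852, -0.0], [0.852, -0.524, -0.0], [-0.0, -0.0, -1.0]]
contact_force: [1.0, 0.5, 0.6]
width: 0.0513
grasp_force: 0.0
```

Request:
{"name": "step_arm", "arguments": {"increments": [[0,0,0,0.122,0.2],[0,0,0,0.244,0.2],[0,0,0,0.366,0.2],[0,0,0,0.488,0.2],[0,0,0,0.61,0.2]]}}

```text
time_s: 8.77
position: [0.5321, 0.02, 0.1481]
tool_rot: [[0.917, 0.398, -0.0], [0.398, -0.917, -0.0], [-0.0, -0.0, -1.0]]
contact_force: [-0.4, -0.1, -0.3]
width: 0.051
grasp_force: 0.0
```

Request:
{"name": "step_arm", "arguments": {"increments": [[0,0,0,0.122,0.2],[0,0,0,0.244,0.2],[0,0,0,0.366,0.2],[0,0,0,0.488,0.2],[0,0,0,0.61,0.2]]}}

```text
time_s: 9.18
position: [0.5322, 0.02, 0.1481]
tool_rot: [[0.98, -0.199, -0.0], [-0.199, -0.98, -0.0], [-0.0, 0.0, -1.0]]
contact_force: [0.4, 0.1, -0.8]
width: 0.0515
grasp_force: 0.0
```

Request:
{"name": "step_arm", "arguments": {"increments": [[0,0,0,0.09,0.2],[0,0,0,0.09,0.2],[0,0,0,0.09,0.2],[0,0,0,0.09,0.2],[0,0,0,0.09,0.2]]}}

```text
time_s: 9.6
position: [0.5323, 0.02, 0.148]
tool_rot: [[0.96, -0.281, -0.0], [-0.281, -0.96, -0.0], [-0.0, 0.0, -1.0]]
contact_force: [0.2, -1.3, -0.3]
width: 0.0513
grasp_force: 0.0
```

```bash
python3 -c "
from h import *
plan(.5322,.0198,.051,-17.1)"
```

```text
t 9.6 pos [0.5323 0.02   0.148 ] yaw -16.34 q [ -5.3  19.2  99.4  -0.   61.4 101.1] F [ 0.2 -1.3 -0.3] M [-0.01  0.03 -0.04] w 0.0513 g 0.0
inc [-0.      0.0002  0.097 ] twist 0.0133
```

Request:
{"name": "step_arm", "arguments": {"increments": [[0,0,0.025,0.013,0.2],[0,0,0.05,0.013,0.2],[0,0,0.075,0.013,0.2],[0,0,0.09,0.013,0.2],[0,0,0.097,0.013,0.2]]}}

```text
time_s: 10.02
position: [0.5307, 0.0201, 0.0489]
tool_rot: [[0.956, -0.295, -0.004], [-0.295, -0.956, 0.0], [-0.004, 0.001, -1.0]]
contact_force: [-0.7, 0.5, 0.1]
width: 0.0514
grasp_force: 0.0
```

Request:
{"name": "step_arm", "arguments": {"increments": [[0,0,0,0,-0.1],[0,0,0,0,-0.3],[0,0,0,0,-0.5],[0,0,0,0,-0.8],[0,0,0,0,-1]], "force": 40}}

```text
time_s: 10.43
position: [0.5334, 0.0198, 0.0522]
tool_rot: [[0.955, -0.296, 0.002], [-0.296, -0.955, -0.001], [0.003, -0.0, -1.0]]
contact_force: [0.1, -0.3, 2.9]
width: 0.0125
grasp_force: 43.9
```

Request:
{"name": "step_arm", "arguments": {"increments": [[0,0,0,0,-1],[0,0,0,0,-1],[0,0,0,0,-1],[0,0,0,-0.05,-1],[0,0,0,-0.1,-1]]}}

```text
time_s: 10.85
position: [0.5334, 0.0197, 0.0522]
tool_rot: [[0.98, -0.197, 0.002], [-0.197, -0.98, -0.001], [0.002, 0.0, -1.0]]
contact_force: [0.3, -1.5, 7.0]
width: 0.0131
grasp_force: 44.4
```

```bash
python3 -c "
from h import *
plan(.5322,.0198,.051,-17.1)"
```

```text
t 10.85 pos [0.5334 0.0197 0.0522] yaw -11.38 q [ -5.3  26.9 104.3  -0.   48.7  96.1] F [ 0.3 -1.5  7. ] M [-0.25  0.08 -0.13] w 0.0131 g 44.37601625919342
inc [-0.0012  0.0001  0.0012] twist 0.0999
```

Request:
{"name": "step_arm", "arguments": {"increments": [[0,0,0,-0.12,-1],[0,0,0,-0.24,-1],[0,0,0,-0.36,-1],[0,0,0,-0.48,-1],[0,0,0,-0.6,-1]]}}

```text
time_s: 11.27
position: [0.5333, 0.0197, 0.0521]
tool_rot: [[0.919, 0.394, 0.002], [0.394, -0.919, -0.0], [0.002, 0.001, -1.0]]
contact_force: [-0.2, -1.6, 5.6]
width: 0.0129
grasp_force: 44.4
```

Request:
{"name": "step_arm", "arguments": {"increments": [[0,0,0,-0.12,-1],[0,0,0,-0.24,-1],[0,0,0,-0.36,-1],[0,0,0,-0.48,-1],[0,0,0,-0.6,-1]]}}

```text
time_s: 11.68
position: [0.5334, 0.0198, 0.0521]
tool_rot: [[0.536, 0.844, 0.002], [0.844, -0.536, -0.0], [0.001, 0.002, -1.0]]
contact_force: [0.5, -0.5, 5.2]
width: 0.0129
grasp_force: 44.3
```

```bash
python3 -c "
from h import *
plan(.5322,.0198,.051,164.6)
p,d=snap('side')
cv2.imwrite('pics/m8.png',cv2.resize(p[190:290,260:380,::-1],None,fx=5,fy=5,interpolation=cv2.INTER_CUBIC))"
```

```text
t 11.68 pos [0.5334 0.0198 0.0521] yaw 57.58 q [ -5.3  26.9 104.3  -0.   48.7  27.1] F [ 0.5 -0.5  5.2] M [-0.06  0.13 -0.13] w 0.0129 g 44.32850182056427
inc [-0.0006 -0.001   0.0011] twist -1.8678
```

View pics/m8.png

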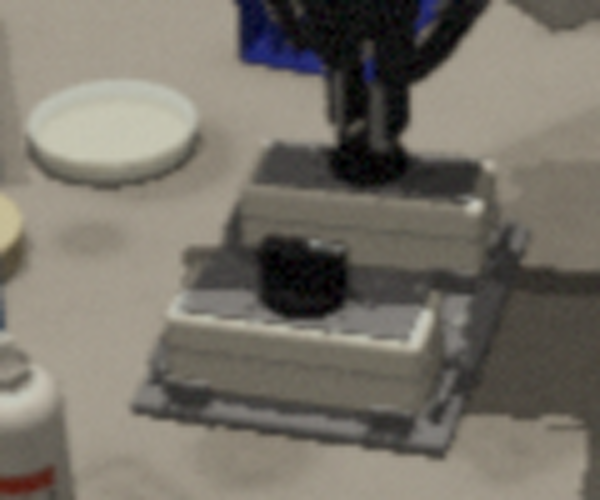

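The knob turns with the fingers (370,140), and the box stays put in its bay. I continue.

Request:
{"name": "step_arm", "arguments": {"increments": [[0,0,0,-0.12,-1],[0,0,0,-0.24,-1],[0,0,0,-0.36,-1],[0,0,0,-0.48,-1],[0,0,0,-0.6,-1]]}}

```text
time_s: 12.15
position: [0.5333, 0.0198, 0.0521]
tool_rot: [[-0.034, 0.999, 0.002], [0.999, 0.034, -0.0], [-0.0, 0.002, -1.0]]
contact_force: [-0.6, -1.5, 6.6]
width: 0.0126
grasp_force: 44.3
```

Request:
{"name": "step_arm", "arguments": {"increments": [[0,0,0,-0.12,-1],[0,0,0,-0.24,-1],[0,0,0,-0.36,-1],[0,0,0,-0.48,-1],[0,0,0,-0.6,-1]]}}

```text
time_s: 12.57
position: [0.5333, 0.0197, 0.0521]
tool_rot: [[-0.593, 0.805, 0.002], [0.805, 0.593, -0.001], [-0.002, 0.001, -1.0]]
contact_force: [-1.5, -1.2, 6.5]
width: 0.0127
grasp_force: 44.3
```

Request:
{"name": "step_arm", "arguments": {"increments": [[0,0,0,-0.12,-1],[0,0,0,-0.24,-1],[0,0,0,-0.36,-1],[0,0,0,-0.48,-1],[0,0,0,-0.58,-1]]}}

```text
time_s: 12.98
position: [0.5333, 0.0196, 0.0521]
tool_rot: [[-0.937, 0.349, 0.002], [0.349, 0.937, -0.001], [-0.002, 0.0, -1.0]]
contact_force: [-1.1, -1.1, 6.8]
width: 0.0132
grasp_force: 44.3
```

```bash
python3 -c "
from h import *
plan(.5322,.0198,.051,164.6)"
```

```text
t 12.98 pos [0.5333 0.0196 0.0521] yaw 159.59 q [ -5.3  26.9 104.3  -0.   48.7 -74.9] F [-1.1 -1.1  6.8] M [-0.38  0.17 -0.09] w 0.0132 g 44.33727264404297
inc [ 0.0011 -0.0002  0.0011] twist -0.0875
```

Now slowly into the stop, watching the moment.

Request:
{"name": "step_arm", "arguments": {"increments": [[0,0,0,-0.03,-1],[0,0,0,-0.06,-1],[0,0,0,-0.09,-1],[0,0,0,-0.09,-1],[0,0,0,-0.09,-1]]}}

```text
time_s: 13.4
position: [0.5333, 0.0196, 0.0521]
tool_rot: [[-0.963, 0.268, 0.002], [0.268, 0.963, -0.001], [-0.002, -0.0, -1.0]]
contact_force: [-0.6, -0.8, 6.3]
width: 0.0128
grasp_force: 44.3
```

```bash
python3 -c "
from h import *
plan(.5322,.0198,.051,164.6)"
```

```text
t 13.4 pos [0.5333 0.0196 0.0521] yaw 164.43 q [ -5.3  26.9 104.3  -0.   48.7 -79.7] F [-0.6 -0.8  6.3] M [-0.36  0.16  0.12] w 0.0128 g 44.327605962753296
inc [ 0.0011 -0.0001  0.0011] twist -0.003
```

Request:
{"name": "step_arm", "arguments": {"increments": [[0,0,0,-0.015,-1],[0,0,0,-0.03,-1],[0,0,0,-0.04,-1],[0,0,0,-0.04,-1],[0,0,0,-0.04,-1]]}}

```text
time_s: 13.82
position: [0.5333, 0.0196, 0.0521]
tool_rot: [[-0.973, 0.23, 0.002], [0.23, 0.973, -0.001], [-0.002, -0.0, -1.0]]
contact_force: [0.3, -1.1, 7.2]
width: 0.0127
grasp_force: 44.3
```

```bash
python3 -c "
from h import *
plan(.5322,.0198,.051,164.6)"
```

```text
t 13.82 pos [0.5333 0.0196 0.0521] yaw 166.71 q [ -5.3  26.9 104.3  -0.   48.7 -82. ] F [ 0.3 -1.1  7.2] M [-0.38  0.1  -0.01] w 0.0127 g 44.32680308818817
inc [ 0.0011 -0.0001  0.0011] twist 0.0368
```

Request:
{"name": "step_arm", "arguments": {"increments": [[0,0,0,-0.02,-1],[0,0,0,-0.04,-1],[0,0,0,-0.06,-1],[0,0,0,-0.08,-1],[0,0,0,-0.1,-1]]}}

```text
time_s: 14.23
position: [0.5334, 0.0197, 0.0521]
tool_rot: [[-0.991, 0.134, 0.002], [0.134, 0.991, 0.0], [-0.002, 0.0, -1.0]]
contact_force: [-1.5, -2.7, 6.4]
width: 0.0128
grasp_force: 57.0
```

```bash
python3 -c "
from h import *
plan(.5322,.0198,.051,164.6)
p,d=snap('side');plan(.5322,.0198,.051,164.6)
np.savez('s5.npz',p=p,d=d)"; python3 meas.py .029 302 195 366 245
```

```text
t 14.23 pos [0.5334 0.0197 0.0521] yaw 172.31 q [ -5.3  26.9 104.3   0.   48.7 -87.6] F [-1.5 -2.7  6.4] M [-0.42  0.09 -1.33] w 0.0128 g 56.959478203207254
inc [ 0.0012 -0.0001  0.0011] twist 0.1346
t 14.28 pos [0.5334 0.0198 0.0521] yaw 172.38 q [ -5.3  26.9 104.3   0.   48.7 -87.7] F [-0.8 -1.   6.4] M [-0.38  0.08 -1.37] w 0.0129 g 56.910637160763144
inc [ 0.0012 -0.0001  0.0011] twist 0.1357
t 14.28 pos [0.5334 0.0198 0.0521] yaw 172.38 q [ -5.3  26.9 104.3   0.   48.7 -87.7] F [-0.8 -1.   6.4] M [-0.38  0.08 -1.37] w 0.0129 g 56.910637160763144
inc [ 0.0011 -0.0003  0.0021] twist 0.1724
305 dyaw 2.36 ext [-0.5664 -0.4495] mid -0.508 (want -.5074) t 0.1876 (want .1877)
```

The stop is reached: the moment jumped to −1.37 N m. I let go, rise and move aside to inspect.

Request:
{"name": "step_arm", "arguments": {"increments": [[0,0,0,0,-0.8],[0,0,0,0,-0.4],[0,0,0,0,0],[0,0,0,0,0.2],[0,0,0,0,0.2]], "force": 20}}

```text
time_s: 14.75
position: [0.5324, 0.0201, 0.051]
tool_rot: [[-0.991, 0.132, 0.0], [0.132, 0.991, -0.0], [-0.0, -0.0, -1.0]]
contact_force: [0.5, -0.7, -0.4]
width: 0.0513
grasp_force: 0.0
```

Request:
{"name": "step_arm", "arguments": {"increments": [[0,0,-0.01,0,0.2],[0,0,-0.03,0,0.2],[0,0,-0.06,0,0.2],[0,0,-0.09,0,0.2],[0,0,-0.12,0,0.2]]}}

```text
time_s: 15.17
position: [0.5319, 0.0201, 0.1727]
tool_rot: [[-0.991, 0.132, -0.001], [0.132, 0.991, -0.0], [0.001, -0.0, -1.0]]
contact_force: [1.2, 0.3, 0.2]
width: 0.0511
grasp_force: 0.0
```

Request:
{"name": "step_arm", "arguments": {"increments": [[0,-0.035,0,0,0.2],[0,-0.07,0,0,0.2],[0,-0.11,0,0,0.2],[0,-0.15,0,0,0.2],[0,-0.19,0,0,0.2]]}}

```text
time_s: 15.58
position: [0.5069, -0.1698, 0.172]
tool_rot: [[-0.991, 0.131, 0.001], [0.131, 0.991, -0.001], [-0.001, -0.0, -1.0]]
contact_force: [0.7, 0.9, -0.5]
width: 0.051
grasp_force: 0.0
```

```bash
python3 meas.py .029 302 195 366 245; python3 - <<'E'
from h import *
p,d=snap('top');z=cloud('top',d)[...,2]
def win(m,u0,v0,u1,v1):
    o=np.zeros_like(m);o[v0:v1,u0:u1]=m[v0:v1,u0:u1];return o
for n,w in(('placed',(380,225,430,300)),('parked',(322,210,370,280))):
    print(n,rect(win((z>.04)&(z<.1),*w),'top',.052),rect(win((z>.068)&(z<.1),*w),'top',.0795))
cv2.imwrite('pics/m9.png',cv2.resize(p[195:305,310:440,::-1],None,fx=5,fy=5,interpolation=cv2.INTER_CUBIC))
E
```

```text
t 15.58 pos [ 0.5069 -0.1698  0.172 ] yaw 172.48 q [ -25.9   17.7   97.6   -0.    64.6 -108.4] F [ 0.7  0.9 -0.5] M [-0.   -0.01  0.01] w 0.051 g 0.0
inc [-0.0003  0.1912  0.1219] twist 0.1741
321 dyaw 2.16 ext [-0.5669 -0.4499] mid -0.5084 (want -.5074) t 0.1878 (want .1877)
placed (array([0.5327, 0.0207]), np.float32(166.7), array([ 50.1, 119.6])) (array([0.533 , 0.0205]), np.float32(166.8), array([14.7, 40.5]))
parked (array([0.5646, 0.1355]), np.float32(164.3), array([ 49.7, 119.8])) (array([0.5648, 0.1355]), np.float32(164.0), array([13.9, 40.6]))
```

View pics/m9.png

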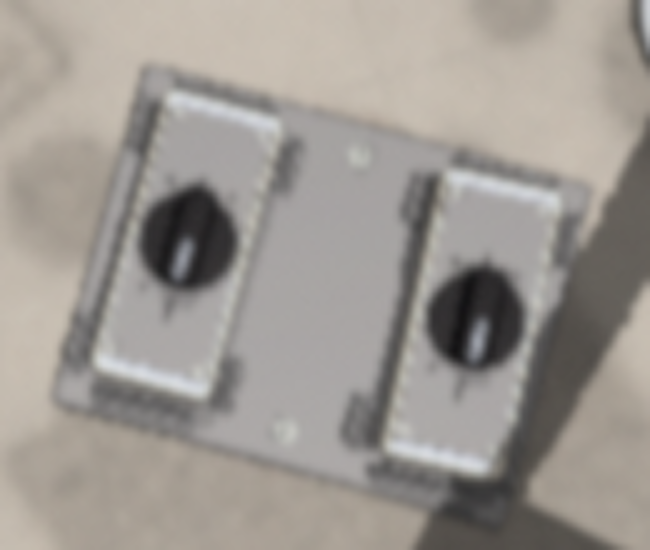

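The top view shows the placed knob's pointer at the long tick ((478,340)); knob 166.8° and box 166.7° agree, so it is off. The parked controller is unchanged. One last flatness check.

```bash
python3 - <<'E'
from h import *
p,d=snap('top');P=cloud('top',d)
for n,c,a in(('placed',(.5328,.0206),166.7),('parked',(.5646,.1355),164.3)):
    a=np.radians(a);D=P[...,:2]-c;s=D@[np.cos(a),np.sin(a)];t=D@[-np.sin(a),np.cos(a)]
    m=(abs(s)<.054)&(abs(t)<.02)&(np.hypot(s,t)>.026)&(abs(P[...,2]-.05)<.02)
    print(n,m.sum(),'slopes deg',np.degrees(np.linalg.lstsq(np.c_[s[m],t[m],np.ones(m.sum())],P[...,2][m],rcond=None)[0][:2]).round(2),'z',np.median(P[...,2][m]).round(4))
E
```

```text
placed 603 slopes deg [0.23 0.82] z 0.0516
parked 598 slopes deg [ 0.05 -0.33] z 0.0516
```

```bash
python3 - <<'E'
from h import *
P=cloud('top',np.mean([read_camera('top')[1] for _ in range(20)],0))
ok=1
for n,c,a in(('placed',(.5328,.0206),166.7),('parked',(.5646,.1355),164.3)):
    a=np.radians(a);D=P[...,:2]-c;s=D@[np.cos(a),np.sin(a)];t=D@[-np.sin(a),np.cos(a)]
    m=(abs(s)<.054)&(abs(t)<.02)&(np.hypot(s,t)>.026)&(abs(P[...,2]-.05)<.02)
    k=np.linalg.lstsq(np.c_[s[m],t[m],np.ones(m.sum())],P[...,2][m],rcond=None)[0];print(n,np.degrees(k[:2]).round(2),k[2].round(4));ok&=abs(np.degrees(k[:2])).max()<.8
print(ok, job_done() if ok else 'not handed in')
E
```

```text
placed [0.02 0.1 ] 0.0516
parked [-0.05 -0.  ] 0.0516
the job is handed in; nothing more can be done
1 None
```

The loose controller is in the free bay, flat and fully home, released, and its dial is turned to the off stop. The parked controller and its dial are unchanged, and the arm went near nothing else. The job was handed in about 17 s into the 72 s limit; the outcome verdict isn't shown to me.

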